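# Return a bur box through the flap of the returns chute

### The arm

A 6-joint arm with a two-finger parallel gripper is mounted at the origin on a cart in front of the work surface, level with it; the furniture and walls round the work are solid. World frame = base frame: x ahead of the robot, y to its left, z up, the work surface at z = 0. Lengths are in m, angles in rad, forces in N, time in s.
With the tool pointing down it reaches from about 0.375 to 0.9 m from the base axis. Payload 3.1 kg.
Tool frame: the origin (TCP) lies between the finger pads; the fingertips stand 8 mm ahead of it and the grasp point (between the pads) lies 11 mm behind it; z points along the fingers, y is the line along which they close (so a half turn about z gives the same grasp; the last joint's range is limited). The gripper opens to 85 mm and grips with 20 to 120 N. Pads are 22 mm wide; open, the fingers measure 114 mm over their backs; the gripper's body (76 mm by 85 mm) begins 54 mm behind the grasp point. The pads swing forward as they close: fully open they stand 13 mm farther back than shut.
Start: joints at [-1.51, 0.527, 1.433, -0, 1.181, -0.178], TCP at [0.148, -0.607, 0.239] pointing down, gripper open.
Joint ranges: [-3.08, 3.08], [-0.75, 2.2], [0.22, 2.44], [-1.43, 4.57], [0, 2.65], [-2.85, 2.85]. Speed limits (rad/s): [2.79, 2.79, 3.14, 3.14, 3.14, 3.14].

### API

Orientations are given as a unit quaternion [x, y, z, w].
In Python, from station import readout, cams, sign_off gives the robot as it stands.
- The arm moves only by the tool send_rows, never from a script. Its argument "commands" is text: rows parted by semicolons, each of 5 numbers parted by spaces: the finger opening in mm, from 0 to 85.4, then the shift along the tool's x, y, z each as a share of 0.02 m, from -1 to 1, then the turn about the tool's z as a share of 4 degrees, from -1 to 1. In form: grip dx dy dz spin; .... A call has 1 to 20 rows; each row shifts and turns the commanded pose from where the row before left it, along the tool's axes as they then stand; what a row does not reach is not made up. A row lasts 1/12 s, in which the tool goes at most 41.7 mm and 7.16 degrees, less where a joint would pass 70% of its speed; a pose out of reach is approached as far as the arm can. A call with a number of a shift or a turn outside -1 to 1 is refused whole. A call with a gripper value outside its range is refused whole. The fingers move at their own pace and stop on an object; "grip_force" is the grip in N (left out, the last holds). Time passes only in rows, so rows that do not move let the fingers close. It gives the time, the measured TCP pose, the force, the opening and the grip force at its end, in the units of the state.
- readout.sense(): the state, without advancing time (a new reading comes with each control period).
- cams.snapshot(name): name is "side" or "top"; returns a dict with "pixels" (420x560x3 uint8, red, green, blue), "intrinsics" (3x3 intrinsics, pixels), "eye" and "rotation" of the camera in the world. Camera axes: x right, y down, z forward; pixel columns grow to the right and rows downward; lengths in m; the calibration is good to about 2 mm. A picture is of the moment at which its call begins. There is no depth.
- sign_off(): hands the job in; it is judged then, once.
The state is a dict: "t": time; "q": joint angles; "qd": joint speeds; "tau": joint torques, N m; "tcp_pos": TCP position; "tool_rot": TCP orientation; "force": force on the tool from outside, world axes, zero at the start; "ft_torque": the same for the moment, N m; "finger_gap": opening from 0.0 (shut) to 1.0 (fully open); "gripper_force": force on a finger pad.
Only numpy, scipy, OpenCV 4.12 (cv2) and the standard library are available. Lean on these libraries where they do the work, as an engineer would, in place of code of your own. Each camera call takes 0.05 s, during which the arm holds its last target. There are 200 camera calls.

### The job

Return the bur box: with your fingertips, push it across the deck of the returns chute until it is in line with the opening, then push it through the hanging flap so that it slides down the chute, and draw your hand back so that the flap drops shut behind it. The box is only pushed, never lifted, and the plaster offcut on the deck stays where it lies.

Things in the scene. Friction and masses are not known exactly. Their poses are not given: they have to be found in the camera images.
- return_chute: Returns chute, a fixed sheet-metal unit; place and yaw vary. Origin on the bench top (z = 0) below the middle of the flap. x: the way things are pushed (off the deck, through the flap, down the chute), y left, z up. Deck: level steel plate 90 mm above the bench, x = -190 to 0 mm, y = -145 to 145 mm, no rim on its near side and ends. Fence at x = 0, 28 mm above the deck, either side of the opening.
- opening (a point): Middle of the opening's sill, at deck height (90 mm above the bench), axes as the chute's. Opening 105 mm wide in y between posts 10 mm wide (x = -3 to 11 mm, 62 mm above the deck). A 6 mm hinge rod joins the posts 52 mm above the sill, so a hand from above cannot go through: push the box from behind until its middle passes the sill, which is the brink of the chute; it then tips and slides.
- chute_end (a point): Foot of the chute slope: middle of its width, at the stop lip, 112 mm past the sill and 78 mm lower. The smooth slope is 105 mm wide and falls away from the sill at 35 degrees, between cheeks as high as the deck. The box comes to rest on the slope against the lip.
- flap (a joint): Flap, a thin grey plate 99 mm wide and 48 mm long, hanging from the hinge rod and closing the opening down to 4 mm above the deck. 0 rad = hanging shut; grows to 1.5 as its lower edge swings away from the deck, towards the chute's +x. Weighs 30 g, falls shut by itself, cannot swing towards the deck.
- bur_box_center (a point): Centre of the closed bur box: rectangular, with lid, 53 mm (its x) by 70 mm (its y) by 30 mm high, 0.13 to 0.25 kg; this point is 15 mm above its underside. Lies loose on the deck, left or right of the opening's line by about 85 mm, its middle 75 to 95 mm before the sill, its x axis within 0.35 rad of the chute's x.
- plaster_lump_center (a point): Centre of the plaster offcut, a rounded white lump 30 x 40 x 22 mm that lies loose on the deck, on the other side from the bur box; to be left alone.

How it is judged:
By the outcome, as a careful person would: the job done as asked, in the order asked, and still so for the second after the job is handed in, with the robot touching nothing.
It also fails if it takes over 48 s, if anything falls off the work surface, if the arm or the gripper's body presses on something with over 40 N, if the wrist force passes 120 N, or if a joint passes its speed limit or range.

## Working session

There is one attempt and no reset: what is moved stays moved. The work goes in short steps, Python scripts to look and compute and a tool call to move; the robot and the scene stay as the last step left them, time stands still between calls to the robot, and variables do not carry over. Pictures are saved under pics/ and viewed, at most 10 in all, crops included, and the job is handed in when it is done.

Besides the shell and the picture viewer there is one more tool, called after "Call:" in YAML: its name, and indented under it one key for each argument. send_rows: Moves the arm, as the interface text tells. Its arguments: {"type":"object","properties":{"commands":{"type":"string"},"grip_force":{"type":"number"}},"required":["commands"]}

```bash
mkdir -p pics; ls
python3 - <<'E'
from station import readout,cams
import cv2
s=readout.sense(); print(s)
for n in("top","side"):
    d=cams.snapshot(n); cv2.imwrite(f"pics/{n}0.png",d["pixels"][:,:,::-1]); print(n,d["intrinsics"],d["eye"],d["rotation"])
E
```

```text
pics
{'t': 0.0, 'q': array([-1.51048592e+00,  5.28501217e-01,  1.43390643e+00,  8.50806057e-06,
        1.18143576e+00, -1.78479703e-01]), 'qd': array([-4.32497734e-05,  1.25133786e-03, -4.37583844e-04, -3.16463873e-04,
       -4.17798541e-04, -2.93311018e-03]), 'tau': array([ 6.11701307e-04, -4.42347193e+01, -1.78025615e+01, -1.04319388e-04,
        8.45509203e-03,  1.14060126e-05]), 'tcp_pos': array([ 0.1478291 , -0.60653259,  0.23831078]), 'tool_rot': array([ 9.92880438e-01,  1.19109908e-01,  7.03804950e-05, -1.12317641e-03]), 'force': array([0.06698963, 0.0528661 , 0.83467016]), 'ft_torque': array([ 0.00759431, -0.02171122, -0.00822744]), 'gripper_force': 0.0, 'finger_gap': 1.0008520537438563}
top [[496.37570957   0.         279.89034155]
 [  0.         496.37570957 209.41371922]
 [  0.           0.           1.        ]] [0.46472678 0.00997581 0.94342096] [ 0.71273657 -0.69995221  0.03307587 -0.03129649]
side [[380.91820568   0.         271.74618011]
 [  0.         380.91820568 203.84301426]
 [  0.           0.           1.        ]] [0.39667029 0.63855439 0.65901486] [-0.1192162   0.89950578 -0.41692215  0.05341128]
```

View pics/top0.png

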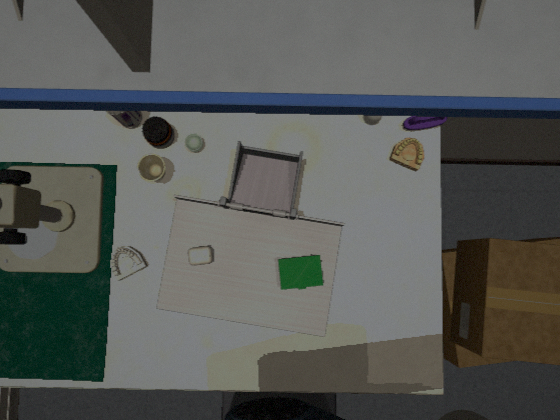

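View pics/side0.png

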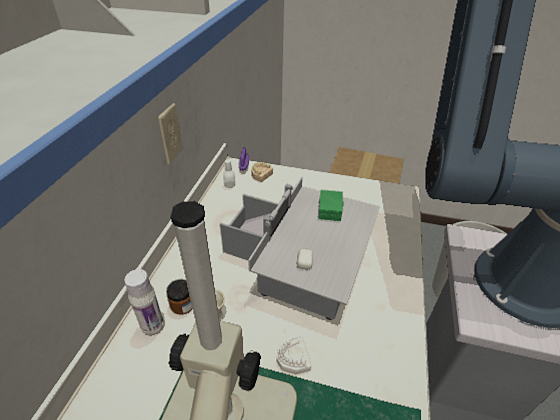

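The top view shows the deck with corners near (176,197), (343,224), (325,336) and (157,309). The green box is at (301,272), the lump at (201,255), and the opening near (260,211). In the side view the box is at (330,205) and the lump at (305,258).

```bash
cat > h.py <<'E'
import numpy as np,cv2
from scipy.spatial.transform import Rotation as R
from station import readout,cams
def ray(d,uv,z):
    uv=np.atleast_2d(np.array(uv,float)); r=np.array(d["rotation"]); M=R.from_quat(r).as_matrix() if r.size==4 else r
    v=(np.linalg.inv(d["intrinsics"])@np.c_[uv,np.ones(len(uv))].T).T@M.T
    e=np.array(d["eye"]); return e+v*((z-e[2])/v[:,2])[:,None]
def box(d,zt=.12):
    p=d["pixels"]; h=cv2.cvtColor(p,cv2.COLOR_RGB2HSV)
    m=cv2.inRange(h,(45,120,50),(75,255,255)); c=max(cv2.findContours(m,0,2)[0],key=cv2.contourArea)
    q=cv2.boxPoints(cv2.minAreaRect(c)); return q,ray(d,q,zt)
E
python3 - <<'E'
from h import *
d=cams.snapshot("top")
c=ray(d,[(176,197),(343,224),(325,336),(157,309)],.09); print(c.round(3))
for i in range(4): print(np.linalg.norm(c[i]-c[i-1]))
y=(c[0]-c[1]+c[3]-c[2])[:2]; x=(c[0]-c[3]+c[1]-c[2])[:2]
print("yaw",np.arctan2(-y[0],y[1]),np.arctan2(x[1],x[0]))
yaw=np.arctan2(-y[0],y[1]); ex=np.array([np.cos(yaw),np.sin(yaw)]); ey=np.array([-ex[1],ex[0]])
o=c.mean(0)[:2]+.095*ex; print("open",o, (c[0]+c[1])/2)
q,b=box(d); print(q,b.round(3))
for n,P in(("box",b.mean(0)),("lump",ray(d,(201,255),.107)[0])): v=P[:2]-o; print(n,P,v@ex,v@ey)
for p in b: print((p[:2]-o)@ex,(p[:2]-o)@ey)
for uv,z in (((222,203),.152),((297,214),.152)): v=ray(d,uv,z)[0][:2]-o; print("post",v@ex,v@ey)
d=cams.snapshot("side"); q,b=box(d); print("side",b.mean(0))
s=readout.sense(); print(R.from_quat(s["tool_rot"]).as_matrix().round(3))
E
```

```text
[[ 0.561  0.189  0.09 ]
 [ 0.519 -0.101  0.09 ]
 [ 0.33  -0.071  0.09 ]
 [ 0.37   0.214  0.09 ]]
0.19308741014584324
0.29211664398951803
0.1920888885926574
0.2878573315751852
yaw -0.14088880058138575 -0.14140022812588846
open [0.53892473 0.04418579] [0.54019323 0.04395614 0.09      ]
[[278.01224 259.10974]
 [319.061   254.54877]
 [322.5488  285.93903]
 [281.50003 290.5    ]] [[ 0.458  0.01   0.12 ]
 [ 0.466 -0.057  0.12 ]
 [ 0.415 -0.064  0.12 ]
 [ 0.406  0.004  0.12 ]]
box [ 0.43627435 -0.02687945  0.12      ] -0.09165406955964751 -0.08477558567526358
lump [0.46195129 0.13946518 0.107     ] -0.08959019301620416 0.08352646881130324
-0.07582388231023854 -0.045080707310105224
-0.057691928648877705 -0.11087071901478775
-0.10756303681706324 -0.1242914804626792
-0.12553743046241056 -0.05885943591348214
post -0.0014081711479199714 0.057748919792993535
post 0.00016425180630699854 -0.06366248568553723
side [ 0.43477236 -0.00774185  0.12      ]
[[ 0.972  0.237 -0.   ]
 [ 0.237 -0.972  0.001]
 [ 0.    -0.001 -1.   ]]
```

Call:
send_rows:
  commands: "20 .82 -.9 0 0;20 .82 -.9 0 0;20 .82 -.9 0 0;20 .82 -.9 0 0;20 .82 -.9 0 0;20 .82 -.9 0 0;20 .82 -.9 0 0;20 .82 -.9 0 0;20 .82 -.9 0 0;20 .82 -.9 0 0;20 .82 -.9 0 0;20 .82 -.9 0 0;20 .82 -.9 0 0;20 .82 -.9 0 0;20 .82 -.9 0 0;20 .82 -.9 0 0;20 .82 -.9 0 0;20 .82 -.9 0 0;20 .82 -.9 0 0;20 .82 -.9 0 0"

```text
t: 1.87
tcp_pos: [0.3818, -0.1787, 0.2394]
tool_rot: [0.993, 0.119, 0.0, 0.0]
force: [-0.0, 0.3, 0.4]
finger_gap: 0.235
gripper_force: 0.0
```

Call:
send_rows:
  commands: "20 .82 -.9 0 0;20 .82 -.9 0 0;20 .82 -.9 0 0;20 .82 -.9 0 0;20 0 0 0 -1;20 0 0 0 -1;20 0 0 0 -1;20 0 0 0 -1;20 0 0 0 -1;20 0 0 0 -1;20 0 0 0 -1;20 0 0 0 -1;20 0 0 0 -1;20 0 0 0 -1;20 0 0 0 -1;20 0 0 0 -1;20 0 0 0 -1;20 0 0 0 -1;20 0 0 0 -1;20 0 0 0 -1"

```text
t: 3.53
tcp_pos: [0.428, -0.0944, 0.2393]
tool_rot: [0.778, 0.629, 0.0, -0.0]
force: [-0.5, -0.7, -0.4]
finger_gap: 0.237
gripper_force: 0.0
```

Call:
send_rows:
  commands: "20 0 0 0 -1;20 0 0 0 0;20 0 0 0 0"

```text
t: 3.78
tcp_pos: [0.428, -0.0944, 0.2393]
tool_rot: [0.757, 0.653, -0.0, -0.0]
force: [-0.6, 0.1, 0.0]
finger_gap: 0.237
gripper_force: 0.0
```

Call:
send_rows:
  commands: "20 0 0 .95 0;20 0 0 .95 0;20 0 0 .95 0;20 0 0 .95 0;20 0 0 .95 0;20 0 0 .95 0;20 0 0 .95 0;20 0 0 0 0;20 0 0 0 0"

```text
t: 4.53
tcp_pos: [0.4277, -0.0942, 0.1058]
tool_rot: [0.757, 0.654, -0.0, -0.001]
force: [0.8, -1.7, 0.5]
finger_gap: 0.235
gripper_force: 0.0
```

Run:
```python
from h import *
a=cams.snapshot("top")["pixels"][150:360,130:410]; b=cams.snapshot("side")["pixels"][130:340,200:480]
cv2.imwrite("pics/a1.png",cv2.resize(np.hstack([a,b])[:,:,::-1],None,fx=1.42,fy=1.42))
```

```text
(no output)
```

View pics/a1.png

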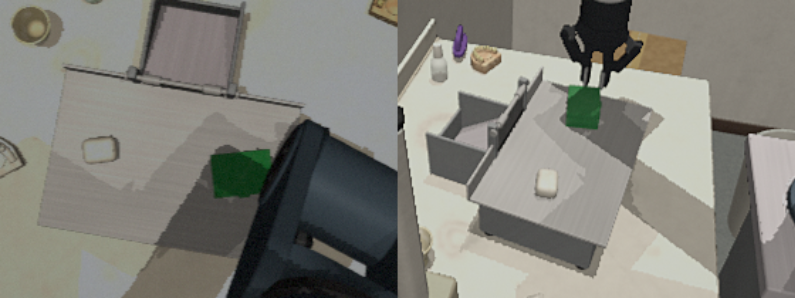

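The fingertips are down behind the box's outer face, the box has not moved, and the lump is clear. Next I push sideways.

Call:
send_rows:
  commands: "20 .4 0 0 0;20 .4 0 0 0;20 .4 0 0 0;20 .4 0 0 0;20 .4 0 0 0;20 .4 0 0 0;20 .4 0 0 0;20 .4 0 0 0;20 .4 0 0 0;20 .4 0 0 0;20 .2 0 0 0;20 .1 0 0 0;20 0 0 0 0"

```text
t: 5.72
tcp_pos: [0.4404, -0.0085, 0.1062]
tool_rot: [0.756, 0.654, 0.0, -0.0]
force: [0.3, -0.4, -0.1]
finger_gap: 0.232
gripper_force: 0.0
```

Run:
```python
from h import *
d=cams.snapshot("top");a=d["pixels"][150:360,130:410]; b=cams.snapshot("side")["pixels"][130:340,200:480]
cv2.imwrite("pics/a2.png",cv2.resize(np.hstack([a,b])[:,:,::-1],None,fx=1.42,fy=1.42))
```

```text
(no output)
```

View pics/a2.png

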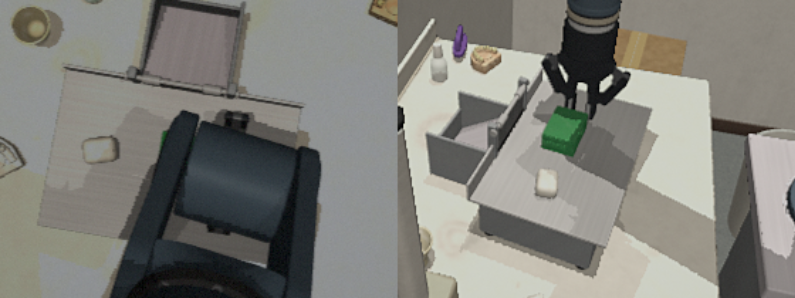

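The arm hides the box in the top view. In the side view it has moved toward the opening line and looks turned. I'll fit a box model to the side view.

```bash
cat >> h.py <<'E'
yaw=-.141; O=np.array([.539,.044]); EX=np.array([np.cos(yaw),np.sin(yaw)]); EY=np.array([-EX[1],EX[0]])
def toch(p): v=np.asarray(p)[:2]-O; return np.array([v@EX,v@EY])
def fit(d,g):
    """box pose in chute frame (x,y,yaw) by silhouette IoU, with pixel-scale refinement"""
    from scipy.optimize import minimize
    r=np.array(d["rotation"]); M=R.from_quat(r).as_matrix() if r.size==4 else r
    h=cv2.cvtColor(d["pixels"],cv2.COLOR_RGB2HSV); m=cv2.inRange(h,(45,120,20),(80,255,255))
    m=cv2.resize(m,None,fx=4,fy=4,interpolation=0)>0
    C=np.array([[a,b] for a in(-.0265,.0265) for b in(-.035,.035)])
    def cost(p):
        c,s=np.cos(p[2]),np.sin(p[2]); q=C@np.array([[c,s],[-s,c]])+p[:2]
        w=O+q[:,:1]*EX+q[:,1:]*EY; w=np.vstack([np.c_[w,np.full(4,z)] for z in(.09,.12)])
        k=(w-np.array(d["eye"]))@M; uv=(k/k[:,2:])@np.array(d["intrinsics"]).T
        im=np.zeros(m.shape,np.uint8); cv2.fillConvexPoly(im,cv2.convexHull(((uv[:,:2]+.5)*4).astype(np.int32)),1)
        return 1-(m&(im>0)).sum()/(m|(im>0)).sum()
    best=min((minimize(cost,[g[0],g[1],t],method="Nelder-Mead",options=dict(initial_simplex=np.array([g[0],g[1],t])+np.array([[0,0,0],[.01,0,0],[0,.01,0],[0,0,.15]]))) for t in(-.5,-.2,.1,.4,.7)),key=lambda r:r.fun)
    return best.x.round(4),best.fun
E
python3 - <<'E'
from h import *
print(fit(cams.snapshot("side"),(-.09,-.018)),toch(readout.sense()["tcp_pos"]))
E
```

```text
(array([-0.0818, -0.0185,  0.0511]), np.float64(0.8033391706479419)) [-0.09057055 -0.0663755 ]
```

```bash
sed -i 's/^    m=cv2.resize(m,None,fx=4/    m[330:]=0; m[:,:180]=0\n&/' h.py
python3 - <<'E'
from h import *
print(fit(cams.snapshot("side"),(-.09,-.018)),toch(readout.sense()["tcp_pos"]))
E
```

```text
(array([-0.0824, -0.0185,  0.0896]), np.float64(0.17115951405362662)) [-0.09048383 -0.06649739]
```

Call:
send_rows:
  commands: "20 .3 0 0 0;20 .3 0 0 0;20 .2 0 0 0;20 .1 0 0 0;20 0 0 0 0;20 -.5 0 0 0;20 -.8 0 0 0;20 -.8 0 0 0;20 0 0 -1 0;20 0 0 -1 0;20 0 0 -1 0;20 0 0 -1 0;20 0 0 0 0"

```text
t: 7.0
tcp_pos: [0.4391, -0.0344, 0.1893]
tool_rot: [0.757, 0.654, 0.002, 0.003]
force: [0.5, -0.0, 0.6]
finger_gap: 0.234
gripper_force: 0.0
```

Run:
```python
from h import *
d=cams.snapshot("side"); print(fit(d,(-.09,0)),toch(readout.sense()["tcp_pos"]))
e=cams.snapshot("top")
cv2.imwrite("pics/a3.png",cv2.resize(np.hstack([e["pixels"][150:360,130:410],d["pixels"][130:340,200:480]])[:,:,::-1],None,fx=1.42,fy=1.42))
```

```text
(array([-0.0822,  0.0005,  0.0885]), np.float64(0.18153063329436847)) [-0.08876865 -0.09148043]
```

View pics/a3.png

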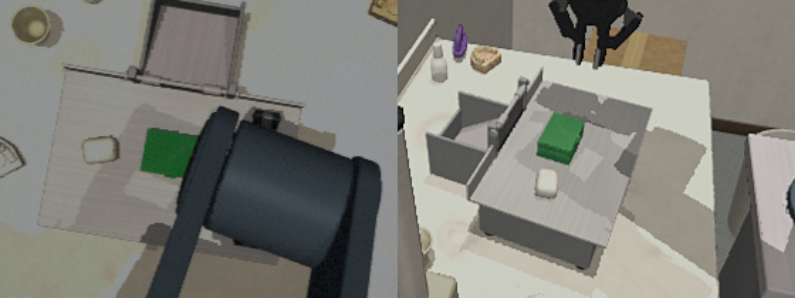

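The box is now in line and square: its left edge is at crop (145,150) in the top view. The lump has not been touched. Next I move behind the box and turn the tool a quarter turn.

Call:
send_rows:
  commands: "30 .92 -.57 0 0;30 .92 -.57 0 0;30 .92 -.57 0 0;30 .92 -.57 0 0;30 .92 -.57 0 0;30 0 0 0 1;30 0 0 0 1;30 0 0 0 1;30 0 0 0 1;30 0 0 0 1;30 0 0 0 1;30 0 0 0 1;30 0 0 0 1;30 0 0 0 1;30 0 0 0 1;30 0 0 0 1;30 0 0 0 1;30 0 0 0 1;30 0 0 0 1;30 0 0 0 1"

```text
t: 8.77
tcp_pos: [0.393, 0.0661, 0.1851]
tool_rot: [0.982, 0.186, -0.001, -0.0]
force: [0.2, 0.5, 0.6]
finger_gap: 0.353
gripper_force: 0.0
```

Call:
send_rows:
  commands: "30 0 0 0 1;30 0 0 0 1;30 0 0 0 1;30 0 0 0 1;30 0 0 0 1;30 0 0 0 1;30 0 0 0 1;30 0 0 0 .4;30 0 0 0 0;30 0 0 0 0"

```text
t: 9.6
tcp_pos: [0.3933, 0.0661, 0.1854]
tool_rot: [0.998, -0.069, -0.001, -0.0]
force: [0.3, 0.6, 0.8]
finger_gap: 0.351
gripper_force: 0.0
```

Run:
```python
from h import *
d=cams.snapshot("side"); print(fit(d,(-.09,0)),toch(readout.sense()["tcp_pos"]))
e=cams.snapshot("top"); print(box(e)[0],[toch(p) for p in box(e)[1]])
cv2.imwrite("pics/a4.png",cv2.resize(np.hstack([e["pixels"][150:360,130:410],d["pixels"][130:340,200:480]])[:,:,::-1],None,fx=1.42,fy=1.42))
```

```text
(array([-0.082 , -0.0011,  0.0953]), np.float64(0.1992246988785823)) [-0.1472607   0.00143413]
[[228.81079 271.13513]
 [233.97296 240.16219]
 [274.67566 246.94598]
 [269.5135  277.91895]] [array([-0.10819218,  0.03194867]), array([-0.05663462,  0.0320414 ]), array([-0.05702334, -0.03628964]), array([-0.10852919, -0.03599555])]
```

View pics/a4.png

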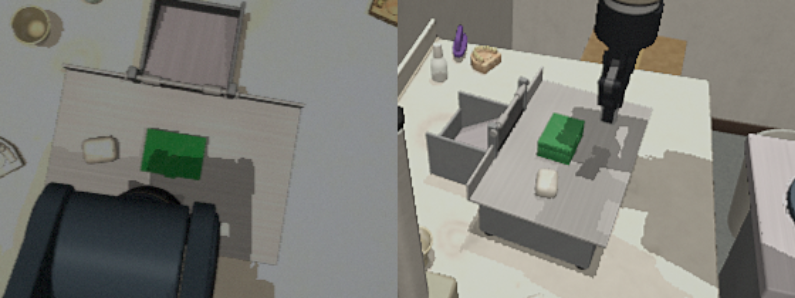

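The arm is clear of the box. The top view puts the box at (-0.083, -0.002) in the chute frame with yaw about 0, so it lies in line with the opening. I lower the fingers and push.

Call:
send_rows:
  commands: "30 0 .15 1 0;30 0 0 1 0;30 0 0 1 0;30 0 0 1 0;30 0 0 .05 0;30 0 0 0 0;30 .4 0 0 0;30 .4 0 0 0;30 .4 0 0 0;30 .4 0 0 0;30 .4 0 0 0;30 .4 0 0 0;30 .4 0 0 0;30 .4 0 0 0;30 .4 0 0 0;30 .4 0 0 0;30 .4 0 0 0;30 .3 0 0 0;30 .2 0 0 0;30 0 0 0 0"

```text
t: 11.37
tcp_pos: [0.4929, 0.0494, 0.1053]
tool_rot: [0.998, -0.069, 0.002, 0.0]
force: [-0.3, 0.1, 0.3]
finger_gap: 0.353
gripper_force: 0.0
```

Run:
```python
from h import *
d=cams.snapshot("side"); s=readout.sense(); print(toch(s["tcp_pos"]),s["tcp_pos"],s["force"])
e=cams.snapshot("top")
cv2.imwrite("pics/a5.png",cv2.resize(np.hstack([e["pixels"][120:330,130:410],d["pixels"][130:340,200:480]])[:,:,::-1],None,fx=1.42,fy=1.42))
```

```text
[-0.04708757 -0.00113962] [0.49221957 0.04948906 0.10533322] [-0.62563856 -0.898244   -0.22267639]
```

View pics/a5.png

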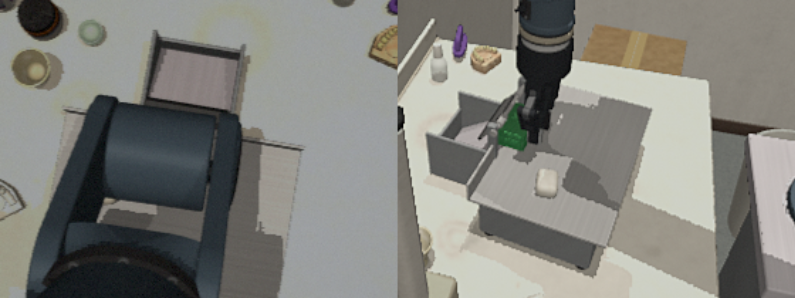

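The flap is lifted and the box is partway through the opening; the lump has not moved. I keep pushing past the brink.

Call:
send_rows:
  commands: "30 .2 0 0 0;30 .2 0 0 0;30 .2 0 0 0;30 .2 0 0 0;30 .15 0 0 0;30 0 0 0 0;30 0 0 0 0;30 0 0 0 0;30 0 0 0 0"

```text
t: 12.22
tcp_pos: [0.5101, 0.047, 0.1054]
tool_rot: [0.998, -0.069, 0.001, 0.0]
force: [-0.6, -0.4, 0.3]
finger_gap: 0.355
gripper_force: 0.0
```

Run:
```python
from h import *
d=cams.snapshot("side"); s=readout.sense(); print(toch(s["tcp_pos"]),s["tcp_pos"],s["force"])
e=cams.snapshot("top")
cv2.imwrite("pics/a6.png",cv2.resize(np.hstack([e["pixels"][120:330,130:410],d["pixels"][130:340,200:480]])[:,:,::-1],None,fx=1.42,fy=1.42))
```

```text
[-0.029237   -0.00105386] [0.50990505 0.04706536 0.10534114] [-0.36656145 -0.67593089  0.01350588]
```

View pics/a6.png

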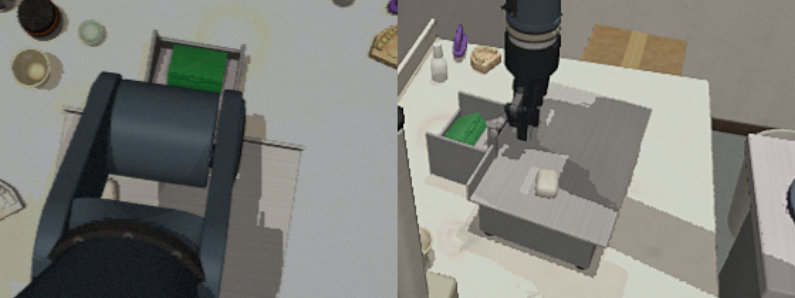

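The box has slid down to the lip. I draw back and lift.

Call:
send_rows:
  commands: "30 -.3 0 0 0;30 -.6 0 0 0;30 -.8 0 0 0;30 -.8 0 0 0;30 -.8 0 0 0;30 -.8 0 0 0;30 -.8 0 0 0;30 -.6 0 0 0;30 0 0 -1 0;30 0 0 -1 0;30 0 0 -1 0;30 0 0 -1 0;30 0 0 -1 0;30 0 0 0 0;30 0 0 0 0;30 0 0 0 0;30 0 0 0 0;30 0 0 0 0;30 0 0 0 0;30 0 0 0 0"

```text
t: 13.98
tcp_pos: [0.4002, 0.0623, 0.2047]
tool_rot: [0.998, -0.069, -0.001, -0.0]
force: [-0.1, 0.7, 0.1]
finger_gap: 0.352
gripper_force: 0.0
```

Run:
```python
from h import *
d=cams.snapshot("side"); e=cams.snapshot("top"); print(toch(readout.sense()["tcp_pos"]))
cv2.imwrite("pics/a7.png",cv2.resize(np.hstack([e["pixels"][120:330,130:410],d["pixels"][130:340,200:480]])[:,:,::-1],None,fx=1.42,fy=1.42))
```

```text
[-0.13982603 -0.00137429]
```

View pics/a7.png

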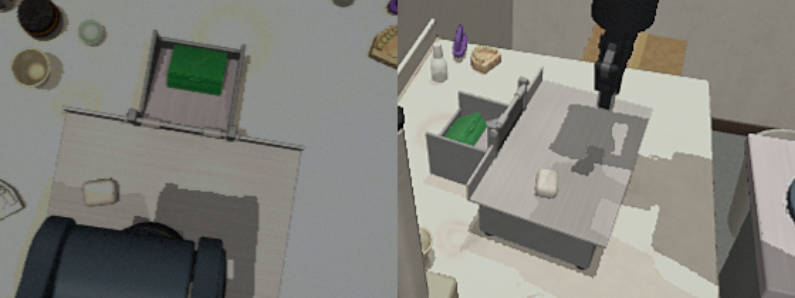

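The box rests against the lip at crop (197,68), the flap hangs shut, the lump is where it was, and the arm is clear of everything.

```bash
python3 -c "from station import sign_off; print(sign_off())"
```

```text
the job is handed in; nothing more can be done
None
```

The job is handed in after about 14 s of robot time: the bur box slid down the chute to the stop lip, the flap dropped shut behind it, and the plaster offcut was left where it lay.

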